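# Pull the boxed-in guide roller for a gauge check and repack the crate

## Robot

A 6-joint arm with a two-finger parallel gripper is mounted at the origin on the work surface. World frame = base frame: x ahead of the robot, y to its left, z up, the work surface at z = 0. Lengths are in mm, angles in rad, forces in N, time in s.
With the tool pointing down it reaches from about 350 to 975 mm from the base axis. Payload 7.1 kg.
Tool frame: the origin (TCP) lies midway between the tips of the shut fingers; the grasp point (between the pads) lies ctrl.tcp_to_grasp behind it (ctrl.tcp_to_grasp is the distance from the TCP to the grasp point, in mm); z points along the fingers, y is the direction in which the jaws open and shut (so a half turn about z gives the same grasp; the last joint's range is limited). The gripper opens to 88 mm and grips with 3 to 60 N. Pads are 20 mm wide; open, the fingers measure 115 mm over their backs; the gripper's body (75 mm by 178 mm) begins 61 mm behind the grasp point.
Start: joints at [1.096, 0.423, 1.63, -0, 1.089, -0.019], TCP at [275.08, 561.191, 222.675] pointing down, gripper open.
Joint ranges: [-3, 3], [-0.9, 2.11], [0.09, 2.58], [-1.31, 4.45], [0.11, 2.69], [-2.54, 2.54]. Speed limits (rad/s): [2.39, 2.39, 3.01, 3.14, 3.14, 3.14].

## Interface

Orientations are given as a rotation vector (axis times angle).
In Python, from workcell import ctrl gives the robot as it stands.
- The arm moves only by the tool play_rows, never from a script. Its argument "increments" is text: rows parted by semicolons, each of 5 numbers parted by spaces: the opening, from 0 (shut) to 1 (fully open), then the shift along the world's x, y, z in m, then the turn about the world's z in degrees. A call has 1 to 20 rows; each row shifts and turns the commanded pose from where the row before left it; what a row does not reach is not made up. A row lasts 1/10 s, in which the tool goes at most 50 mm and 8.59 degrees, less where a joint would pass 70% of its speed; a pose out of reach is approached as far as the arm can. A call is refused whole if a number of a shift passes 0.05 or a number of a turn 8.59, either way. A call with a gripper value outside its range is refused whole. The fingers move at their own pace and stop on an object; the grip force is fixed at half the most. Time passes only in rows, so rows that do not move let the fingers close. It gives the time, the measured TCP pose, the force and the opening at its end, in the units of the state.
- ctrl.get_obs(): the state, without advancing time (a new reading comes with each control period).
- ctrl.get_image(name): name is "scene" or "top"; returns a dict with "img" (480x640x3 uint8, red, green, blue), "range_z" (480x640 float32, mm along the optical axis (not along the pixel's ray), 0 where there is no reading), "vertical_fov" (degrees; the focal length in pixels is half the picture's height over the tangent of half this angle, whatever the lens; pixels are square), "cx", "cy" (the principal point, pixels), "origin" and "attitude" of the camera in the world. Camera axes: x right, y down, z forward; pixel columns grow to the right and rows downward; lengths in mm; the calibration is good to about 2 mm. A picture is of the moment at which its call begins.
- ctrl.close_job(): hands the job in, once; it reports no verdict.
The state is a dict: "t": time; "qpos": joint angles; "qvel": joint speeds; "joint_torque": joint torques, N m; "ee_pos": TCP position; "orientation": TCP orientation; "ft_force": force on the tool from outside, world axes, zero at the start; "moment": the same for the moment, N m; "width": finger opening in mm.
Only numpy, scipy, OpenCV 4.12 (cv2) and the standard library are available. Lean on these libraries where they do the work, as an engineer would, in place of code of your own. Each camera call takes 0.05 s, during which the arm holds its last target. There are 200 camera calls.

## Task

The short guide roller packed in the orange crate is due for a check, but it is wedged between two taller parts. Stand the two parts that flank it on the black rubber mat, leaving the third tall part where it is, and then set the roller upright inside the collar of the aluminium gauge plate. Finally stand the two parts back in the crate, each in its own former place (a few millimetres of slack towards the empty roller place does no harm); keep all parts upright throughout and leave the other things on the bench alone.

Things in the scene. Friction and masses are not known exactly. Their poses are not given: they have to be found in the camera images.
- crate: Orange open plastic crate, fixed, 70 (x) by 206 (y), 54 high, walls and floor 5 thick (inside 60 by 196). Origin: centre of underside; z up. Holds one row of four 46 mm wide parts, centres at x = 0, y = -70.5, -23.5, 23.5, 70.5, gaps 1 mm; 7 free each side in x, 4 at the ends. Roller in a middle place, a tall part each side, the third tall part beyond one of them; which is where varies.
- bobbin: Tall coil bobbin, black plastic spool with copper winding, round. Flanges 46 in diameter at the bottom (0 to 12 high) and at the top (54 to 80 high), core 37 in diameter between; two parallel brass bars on its flat top. 80 high, about 0.16 kg. Starts upright in the crate. Origin: centre of underside; z up along its axis.
- housing: Tall connector housing, black square block 46 by 46 by 80 high with a grey top face bearing nine small brass contacts. About 0.14 kg. Starts upright in the crate. Origin: centre of underside; z up, x and y square to its sides (square to the crate's at the start).
- solenoid: Tall solenoid: black square body 46 by 46 by 54 high (copper-coloured panels on two sides) with an upright steel plunger 26 in diameter on its middle, from 54 to 80 high, which is rigid and serves as the grip. About 0.22 kg. Starts upright in the crate. Origin: centre of underside; z up, x and y square to its sides (square to the crate's at the start).
- roller: Short guide roller, a plain grey plastic cylinder 46 in diameter and 48 high with a steel hub disc on its flat top; its top lies 1 mm below the crate's rim. About 0.12 kg. Starts upright in the crate. Origin: centre of underside; z up along its axis.
- mat: Black rubber mat lying on the bench, fixed, 140 (x) by 200 (y), 3 thick. Origin: centre of its underside; z up, y along its length.
- nest: Aluminium gauge plate 110 by 110, 12 thick, fixed to the bench, with a round dark steel collar in its middle, 64 inside and 76 outside diameter, 9 high above the plate. The roller stands inside the collar on the plate's top face, 12 above the bench. Origin: centre of the underside; z up.
- bottle: Bystander: white plastic bottle with blue cap, 48 in diameter, 110 high. Origin: centre of its underside.
- tape: Bystander: roll of tape lying flat, cardboard brown ring 84 in diameter, 25 high. Origin: centre of its underside.
- notebook: Bystander: closed blue notebook lying flat, 70 by 100 by 12 thick. Origin: centre of its underside.
Mind the look-alikes: they are no part of the job. Leave any green or red look-alike of the solenoid alone.

How it is judged:
By the outcome, as a careful person would: the job done as asked, in the order asked, and still so for the second after the job is handed in, with the robot touching nothing.
It also fails if it takes over 128 s, if anything falls off the work surface, if the arm or the gripper's body presses on something with over 40 N, if the wrist force passes 120 N, or if a joint passes its speed limit or range.

## Working session

There is one attempt and no reset: what is moved stays moved. The work goes in short steps, Python scripts to look and compute and a tool call to move; the robot and the scene stay as the last step left them, time stands still between calls to the robot, and variables do not carry over. Pictures are saved under pics/ and viewed, on a budget of 14 in all, crops included, one or two more only if the job needs it, and the job is handed in when it is done.

Besides the shell and the picture viewer there is one more tool, called after "Emit:" as a command line: name --argument value ..., lists and objects as JSON in quotes. play_rows: Moves the arm, as the interface text tells. Its arguments: {"type":"object","properties":{"increments":{"type":"string"}},"required":["increments"]}

```bash
mkdir -p pics
cat > h.py <<'E'
import numpy as np, cv2
from scipy.spatial.transform import Rotation as R
from workcell import ctrl
def cam(n):
    d=ctrl.get_image(n); d['f']=240/np.tan(np.radians(d['vertical_fov'])/2)
    a=np.array(d['attitude'],float); d['R']=a if a.shape==(3,3) else R.from_rotvec(a).as_matrix()
    d['o']=np.array(d['origin'],float); return d
def ray(d,u,v,z):
    r=d['R']@np.array([(u-d['cx'])/d['f'],(v-d['cy'])/d['f'],1]); return d['o']+r*(z-d['o'][2])/r[2]
def cloud(d):
    v,u=np.mgrid[:480,:640]; Z=d['range_z']
    p=np.stack([(u-d['cx'])/d['f']*Z,(v-d['cy'])/d['f']*Z,Z],-1)
    P=p@d['R'].T+d['o']; P[Z==0]=np.nan; return P
def save(d,n): cv2.imwrite('pics/'+n,d['img'][...,::-1])
E
python3 - <<'E'
from h import *
for n in('scene','top'):
    d=cam(n); save(d,n+'0.png'); print(n,d['o'],d['attitude'],d['f'],d['cx'],d['cy'])
print(ctrl.get_obs(),ctrl.tcp_to_grasp)
E
```

```text
scene [ 992.12774579 -654.78387172  903.1783447 ] [-2.33328808 -0.69343908  0.27153068] 547.923815678228 320.8667028688034 228.6801173512572
top [ 336.79947788  -19.67594242 1011.00219672] [-2.21488658  1.9946372  -0.2032014 ] 519.9789491074127 323.41534520655233 234.2235700243146
{'t': 0.1, 'qpos': array([ 1.09596263e+00,  4.23741447e-01,  1.63057820e+00,  9.07175524e-06,
        1.08862966e+00, -1.90299725e-02]), 'qvel': array([ 0.00104036, -0.00101098, -0.00045678, -0.00110084, -0.00132128,
        0.00057214]), 'joint_torque': array([ 4.50233219e-04, -5.45609021e+01, -2.74325699e+01,  6.45813136e-02,
        1.87549082e-02, -2.95893528e-05]), 'ee_pos': array([274.88146899, 560.75849647, 222.00768814]), 'orientation': array([-7.09722627e-01, -3.06002640e+00,  2.06307226e-03]), 'ft_force': array([0.03990171, 0.79082014, 0.78312099]), 'moment': array([ 0.02367666, -0.01007039, -0.00837855]), 'width': 87.85570128880964} 18.700000000000003
```

View pics/scene0.png

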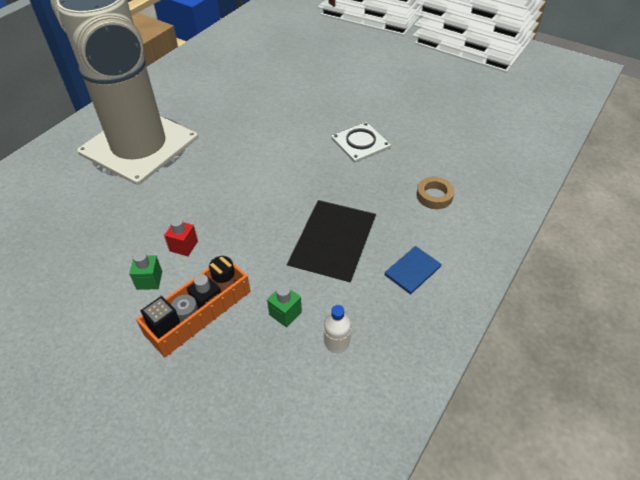

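View pics/top0.png

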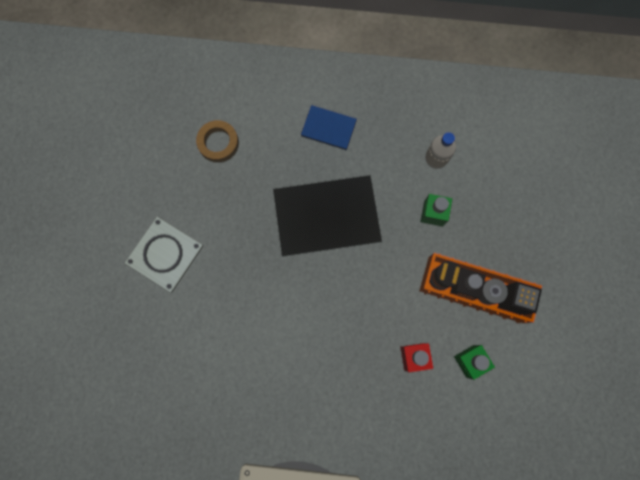

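The scene view shows, along the crate, the housing (159,313), roller (184,305), solenoid (202,287) and bobbin (222,268). The top view has them at (527,296), (495,290), (475,282) and (440,275). So the solenoid and the housing flank the roller, and the bobbin stays. The look-alikes are green at (438,208) and (477,361) and red at (418,357). The nest is at (163,253) and the mat at (328,215). Next I'll measure the positions and take one enlarged crop.

Run:
```python
from h import *
for n in('top','scene'):
    d=cam(n); P=cloud(d); h=cv2.cvtColor(d['img'],cv2.COLOR_RGB2HSV)
    H,S,V=[h[...,i].astype(int) for i in range(3)]
    def rect(m,z,name,lo=None):
        m=m.astype(np.uint8); c=max(cv2.findContours(m,0,2)[0],key=cv2.contourArea)
        w=np.array([ray(d,*p[0],z)[:2] for p in c],np.float32)
        print(n,name,np.round(cv2.minAreaRect(w),1).tolist() if 0 else [np.round(x,1) for x in cv2.minAreaRect(w)])
    Z=P[...,2]
    orange=(H<14)&(S>180)&(V>120)
    q=orange&(abs(Z-54)<8)
    print(n,'crate rim pts',q.sum(),[np.round(x,1) for x in cv2.minAreaRect(P[q][:,:2].astype(np.float32))], 'z',np.nanmedian(Z[q]))
    rect(V<45*1 if n=='top' else V<50,3,'mat')
    x,y=P[...,0],P[...,1]
    q=(abs(Z-12)<5)&(S<60)&(V>120)&(y>100); 
    if q.sum()>20: print('nest plate',q.sum(),[np.round(t,1) for t in cv2.minAreaRect(P[q][:,:2].astype(np.float32))])
    q=(abs(Z-21)<3)&(V<100)&(y>100)
    if q.sum()>20: print('collar',q.sum(),cv2.minEnclosingCircle(P[q][:,:2].astype(np.float32)))
    # high blobs
    q=((Z>70)&(Z<150)&(x>300)&(y<300)).astype(np.uint8)
    k,l,st,c=cv2.connectedComponentsWithStats(q)
    for i in range(1,k):
        if st[i,4]>30: print('hi',c[i].round(),st[i,4],[np.round(t,1) for t in cv2.minAreaRect(P[l==i][:,:2].astype(np.float32))],np.nanmedian(Z[l==i]))
    if n=='top':
        i=cv2.resize(d['img'][235:345,400:560],(800,550),interpolation=cv2.INTER_CUBIC); cv2.imwrite('pics/c1.png',i[...,::-1])
```

```text
top crate rim pts 891 [array([ 394.7, -281. ]), array([209.2, 218.3]), np.float64(78.5)] z 54.30642269685325
top mat [array([585.8,   2.6]), array([135.3, 195.3]), np.float64(14.4)]
nest plate 2536 [array([327.6, 200.3]), array([507.9, 143.2]), np.float64(37.2)]
collar 381 ((586.3524780273438, 270.4964294433594), 157.0526580810547)
hi [444. 145.] 442 [array([ 723.9, -206.1]), array([45.5, 39.7]), np.float64(59.2)] 83.25294254530473
hi [441. 204.] 162 [array([ 610., -208.]), array([25.7, 24.5]), np.float64(18.9)] 79.99083521939991
hi [449. 274.] 554 [array([ 480.9, -229.5]), array([44.6, 46.1]), np.float64(26.8)] 85.12376186885797
hi [474. 282.] 190 [array([ 471.2, -274.6]), array([24.9, 24.7]), np.float64(27.3)] 85.12439127203851
hi [525. 297.] 769 [array([ 452.6, -367.1]), array([47.3, 46.3]), np.float64(78.0)] 85.48871731311272
hi [421. 358.] 185 [array([ 328.2, -189.6]), array([23.9, 25.2]), np.float64(5.0)] 79.85309502679331
hi [481. 363.] 193 [array([ 331.3, -294.6]), array([24.5, 24.6]), np.float64(78.3)] 79.90068262014142
scene crate rim pts 1001 [array([ 400.1, -284.3]), arra
[... 299 characters left out ...]
.] 132 [array([ 329.2, -190.7]), array([24.7, 27. ]), np.float64(21.0)] 79.91584875813453
hi [140. 257.] 151 [array([ 332.5, -296.5]), array([25.4, 26.3]), np.float64(75.6)] 79.54499441729854
hi [221. 267.] 483 [array([ 481.6, -231.2]), array([45.4, 46.6]), np.float64(77.4)] 85.21018458518245
hi [201. 282.] 189 [array([ 472.8, -277.3]), array([25.4, 26.4]), np.float64(13.4)] 84.37811118304433
hi [282. 291.] 168 [array([ 610.6, -210.7]), array([25.1, 25.2]), np.float64(0.4)] 80.05976053912389
hi [158. 312.] 719 [array([ 453. , -369.1]), array([46.4, 49.4]), np.float64(80.2)] 85.55161123004609
hi [337. 320.] 517 [array([ 729.6, -213.4]), array([44.1, 38.1]), np.float64(27.4)] 83.58500395171461
```

View pics/c1.png

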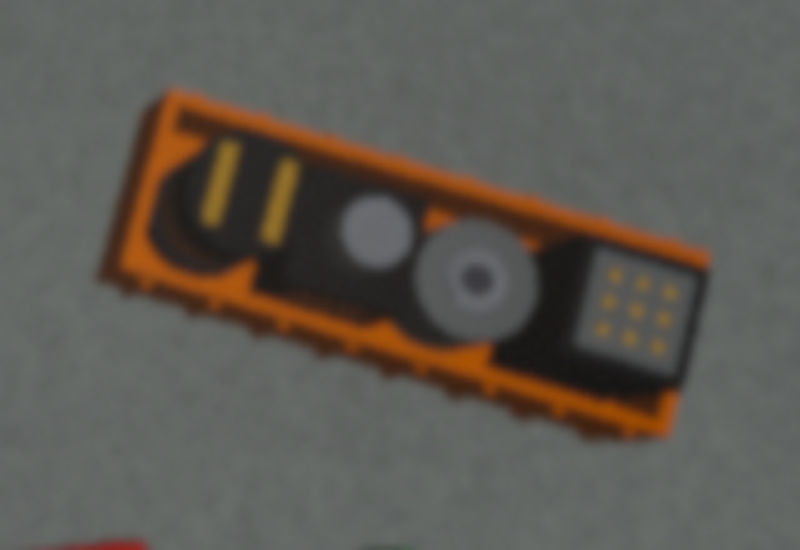

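The crop confirms the order, left to right: bobbin (215,195), solenoid (330,235) with its steel plunger, roller (477,280), housing (635,315). I'm reaching for the black solenoid in the crate, not the green or red ones. I'll measure the nest and start the approach.

Emit:
play_rows --increments "1 0.0098 -0.0418 0 -3.78;1 0.0098 -0.0418 0 -3.78;1 0.0098 -0.0418 0 -3.78;1 0.0098 -0.0418 0 -3.78;1 0.0098 -0.0418 0 -3.78;1 0.0098 -0.0418 0 -3.78;1 0.0098 -0.0418 0 -3.78;1 0.0098 -0.0418 0 -3.78;1 0.0098 -0.0418 0 -3.78;1 0.0098 -0.0418 0 -3.78;1 0.0098 -0.0418 0 -3.78;1 0.0098 -0.0418 0 -3.78;1 0.0098 -0.0418 0 -3.78;1 0.0098 -0.0418 0 -3.78;1 0.0098 -0.0418 0 -3.78;1 0.0098 -0.0418 0 -3.78;1 0.0098 -0.0418 0 -3.78;1 0.0098 -0.0418 0 -3.78;1 0.0098 -0.0418 0 -3.78;1 0.0098 -0.0418 0 -3.78"

```text
t: 2.2
ee_pos: [471.1, -276.7, 222.6]
orientation: [-2.44, -1.979, -0.0]
ft_force: [0.7, 0.3, -0.5]
width: 87.9
```

```bash
cat >> h.py <<'E'
def st():
    o=ctrl.get_obs(); M=R.from_rotvec(o['orientation']).as_matrix()
    print('t',round(o['t'],2),'tcp',np.round(o['ee_pos'],1),'yaw_y',round(np.degrees(np.arctan2(M[1,1],M[0,1])),2),'tilt',np.round(M[:2,2],3),'w',round(o['width'],1),'F',np.round(o['ft_force'],1))
E
python3 - <<'E'
from h import *
for n in('top','scene'):
    d=cam(n); P=cloud(d); h=cv2.cvtColor(d['img'],cv2.COLOR_RGB2HSV); S,V=h[...,1],h[...,2]
    u0,v0=(163,253) if n=='top' else (361,138)
    m=np.zeros((480,640),bool); m[v0-50:v0+50,u0-50:u0+50]=1
    q=m&(S<40)&(V>(130 if n=='top' else 170))
    c=max(cv2.findContours(q.astype(np.uint8),0,2)[0],key=cv2.contourArea)
    w=np.array([ray(d,*p[0],12)[:2] for p in c],np.float32); print(n,'plate',[np.round(t,1) for t in cv2.minAreaRect(w)])
    f=np.zeros((480,640),np.uint8); cv2.drawContours(f,[c],-1,1,-1)
    k=(f>0)&(V<95); k[:v0-25]=0;k[v0+25:]=0;k[:,:u0-25]=0;k[:,u0+25:]=0
    c=max(cv2.findContours(k.astype(np.uint8),0,2)[0],key=cv2.contourArea)
    w=np.array([ray(d,*p[0],21)[:2] for p in c],np.float32); print('collar',cv2.minEnclosingCircle(w))
st()
E
```

```text
top plate [array([473.3, 311.1]), array([107.9, 108.5]), np.float64(64.7)]
collar ((472.55609130859375, 309.5787353515625), 37.30525207519531)
scene plate [array([465.6, 338.6]), array([278.4, 399.7]), np.float64(32.7)]
collar ((479.789306640625, 298.3352966308594), 34.124732971191406)
t 2.3 tcp [ 472.3 -279.2  222.8] yaw_y -12.01 tilt [ 0.002 -0.002] w 87.7 F [ 0.6 -0.5  0.3]
```

Emit:
play_rows --increments "1 0.001 -0.001 -0.04 0;1 0 0 -0.04 0;1 0 0 -0.04 0;1 0 0 -0.02 0;1 0 0 -0.02 0;1 0 0 0 0;0 0 0 0 0;0 0 0 0 0;0 0 0 0 0;0 0 0 0 0;0 0 0 0 0;0 0 0 0 0;0 0 0 0 0;0 0 0 0 0;0 0 0 0 0;0 0 0 0 0"

```text
t: 3.9
ee_pos: [472.0, -275.8, 62.6]
orientation: [-2.436, -1.983, 0.0]
ft_force: [0.2, 0.6, 1.1]
width: 25.6
```

Run:
```python
from h import *
st()
d=cam('scene'); cv2.imwrite('pics/g1.png',cv2.resize(d['img'][200:380,100:340],(800,600),interpolation=cv2.INTER_CUBIC)[...,::-1]);st()
```

```text
t 3.9 tcp [ 472.  -275.8   62.6] yaw_y -11.72 tilt [-0.  0.] w 25.6 F [0.2 0.6 1.1]
t 3.95 tcp [ 472.  -275.8   62.6] yaw_y -11.72 tilt [-0.  0.] w 25.4 F [-1.   0.   0.4]
```

View pics/g1.png

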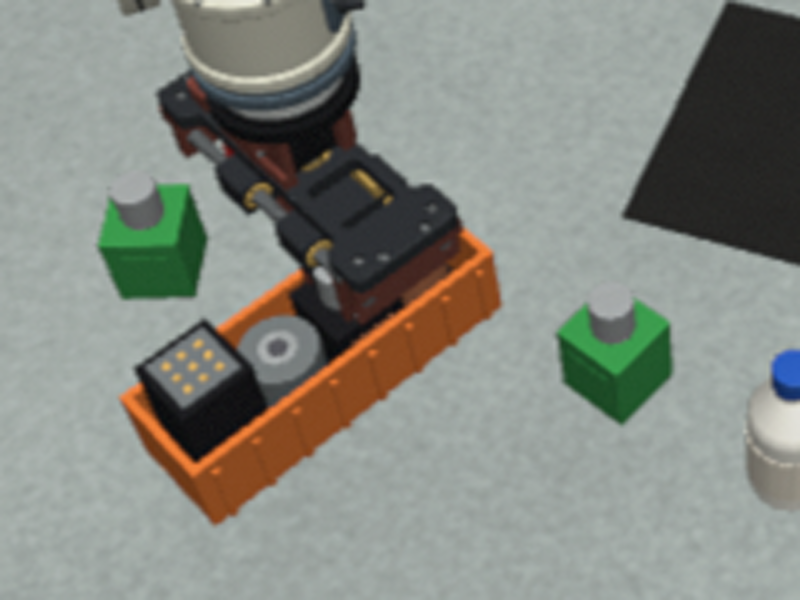

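The gripper at (330,260) holds the plunger at width 25.5, with the roller (277,347) and housing (195,375) undisturbed. Now I'll lift.

Emit:
play_rows --increments "0 0 0 0.01 0;0 0 0 0.015 0;0 0 0 0.02 0;0 0 0 0.02 0;0 0 0 0.025 0;0 0 0 0.03 0;0 0.01 0.032 0 0;0 0.01 0.032 0 0;0 0.01 0.032 0 0;0 0.01 0.032 0 0;0 0.01 0.032 0 0;0 0.01 0.032 0 0;0 0.01 0.032 0 0;0 0.01 0.032 0 0;0 0.01 0.032 0 0;0 0.01 0.032 0 0;0 0 0 0 0;0 0 0 0 0"

```text
t: 5.75
ee_pos: [572.0, 44.7, 183.5]
orientation: [2.434, 1.985, 0.0]
ft_force: [0.1, -0.7, -1.1]
width: 25.2
```

Run:
```python
from h import *
st()
d=cam('scene'); save(d,'g2.png');st()
```

```text
t 5.75 tcp [572.   44.7 183.5] yaw_y -11.61 tilt [ 0.001 -0.   ] w 25.2 F [ 0.1 -0.7 -1.1]
t 5.8 tcp [571.8  44.  183.4] yaw_y -11.68 tilt [ 0. -0.] w 25.3 F [ 0.3  0.2 -1.6]
```

View pics/g2.png

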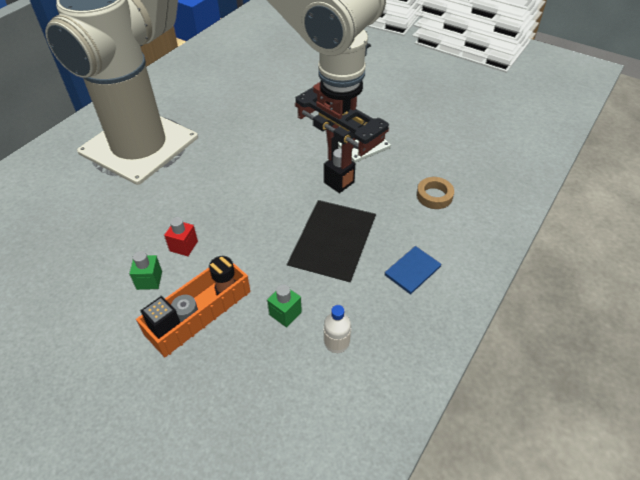

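The solenoid hangs upright at (340,175), and the rest of the crate is undisturbed. I'll lower it onto the mat.

Emit:
play_rows --increments "0 0 0 -0.04 0;0 0 0 -0.04 0;0 0 0 -0.02 0;0 0 0 -0.012 0;0 0 0 -0.005 0;0 0 0 -0.0025 0;0 0 0 -0.002 0;0 0 0 0 0;0.6 0 0 0 0;0.6 0 0 0 0;0.6 0 0 0 0;0.6 0 0 0 0;0.7 0 0 0 0;1 0 0 0.03 0;1 0 0 0.04 0;1 0 0 0.04 0;1 0 0 0.04 0;1 0 0 0 0"

```text
t: 7.6
ee_pos: [575.5, 44.4, 216.9]
orientation: [2.432, 1.979, 0.013]
ft_force: [0.5, -0.2, 0.7]
width: 88.0
```

Run:
```python
from h import *
st()
```

```text
t 7.6 tcp [575.5  44.4 216.9] yaw_y -11.72 tilt [0.01  0.001] w 88.0 F [ 0.5 -0.2  0.7]
```

Emit:
play_rows --increments "1 -0.0119 -0.0412 0 0;1 -0.0119 -0.0412 0 0;1 -0.0119 -0.0412 0 0;1 -0.0119 -0.0412 0 0;1 -0.0119 -0.0412 0 0;1 -0.0119 -0.0412 0 0;1 -0.0119 -0.0412 0 0;1 -0.0119 -0.0412 0 0;1 -0.0119 -0.0412 0 0;1 -0.0119 -0.0412 0 0;1 0 0 0 0;1 0 0 0 0;1 0 0 0 0"

```text
t: 8.9
ee_pos: [453.0, -366.6, 210.5]
orientation: [-2.435, -1.983, -0.0]
ft_force: [-0.3, 0.2, -0.3]
width: 88.1
```

Run:
```python
from h import *
st()
d=cam('scene'); cv2.imwrite('pics/g3.png',cv2.resize(d['img'][170:370,110:390],(784,560),interpolation=cv2.INTER_CUBIC)[...,::-1]);st()
P=cloud(d);Z=P[...,2];x,y=P[...,0],P[...,1]
q=(Z>72)&(Z<88)&(x>530)&(x<640)&(y>-20)&(y<100)
print('sol',q.sum(),[np.round(t,1) for t in cv2.minAreaRect(P[q][:,:2].astype(np.float32))],np.median(Z[q]))
```

```text
t 8.9 tcp [ 453.  -366.6  210.5] yaw_y -11.69 tilt [-0.001  0.001] w 88.1 F [-0.3  0.2 -0.3]
t 8.95 tcp [ 453.2 -366.5  210.7] yaw_y -11.65 tilt [-0.001  0.001] w 87.9 F [ 1.1 -0.3  0.2]
sol 123 [array([573. ,  42.8]), array([26. , 25.3]), np.float64(86.2)] 82.97641451382401
```

View pics/g3.png

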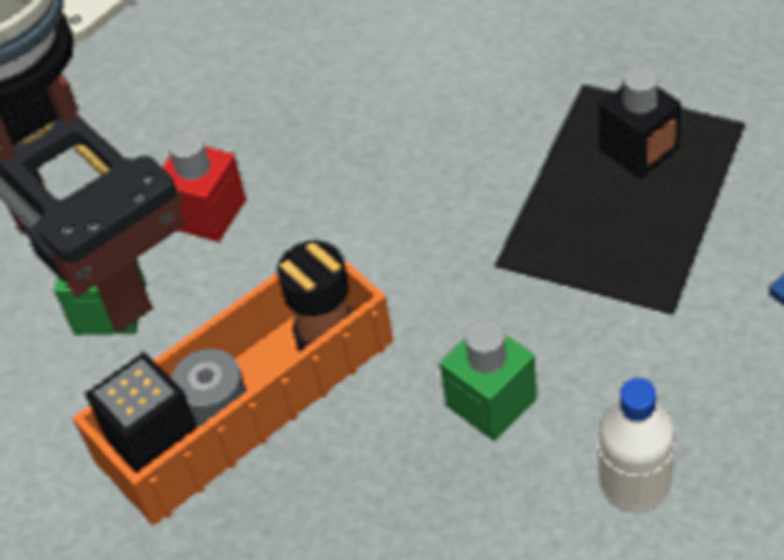

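The solenoid stands upright on the mat at (640,125) with plunger top at z 83. The housing (140,410) is unmoved. I'll grip the housing.

Emit:
play_rows --increments "1 0 0 -0.04 0;1 0 0 -0.04 0;1 0 0 -0.04 0;1 0 0 -0.02 0;1 0 0 -0.011 0;1 0 0 0 0;0 0 0 0 0;0 0 0 0 0;0 0 0 0 0;0 0 0 0 0;0 0 0 0 0;0 0 0 0 0;0 0 0 0 0;0 0 0 0 0;0 0 0 0 0"

```text
t: 10.45
ee_pos: [453.2, -368.0, 60.5]
orientation: [2.436, 1.983, 0.0]
ft_force: [-0.7, 0.2, 6.1]
width: 45.7
```

Run:
```python
from h import *
st()
```

```text
t 10.45 tcp [ 453.2 -368.    60.5] yaw_y -11.72 tilt [ 0. -0.] w 45.7 F [-0.7  0.2  6.1]
```

Emit:
play_rows --increments "0 0 0 0.01 0;0 0 0 0.015 0;0 0 0 0.02 0;0 0 0 0.02 0;0 0 0 0.025 0;0 0 0 0.03 0;0 0.0144 0.0327 0 0;0 0.0144 0.0327 0 0;0 0.0144 0.0327 0 0;0 0.0144 0.0327 0 0;0 0.0144 0.0327 0 0;0 0.0144 0.0327 0 0;0 0.0144 0.0327 0 0;0 0.0144 0.0327 0 0;0 0.0144 0.0327 0 0;0 0.0144 0.0327 0 0;0 0 0 0 0;0 0 0 0 0;0 0 0 0 0"

```text
t: 12.35
ee_pos: [596.6, -41.5, 180.5]
orientation: [2.437, 1.983, -0.001]
ft_force: [-0.1, 0.3, -1.9]
width: 45.9
```

Run:
```python
from h import *
st()
d=cam('scene'); cv2.imwrite('pics/g4.png',cv2.resize(d['img'][120:370,110:460],(784,560),interpolation=cv2.INTER_CUBIC)[...,::-1]);st()
```

```text
t 12.35 tcp [596.6 -41.5 180.5] yaw_y -11.73 tilt [-0. -0.] w 45.9 F [-0.1  0.3 -1.9]
t 12.4 tcp [596.6 -41.7 180.5] yaw_y -11.77 tilt [-0. -0.] w 46.0 F [-0.6 -0.4 -1.4]
```

View pics/g4.png

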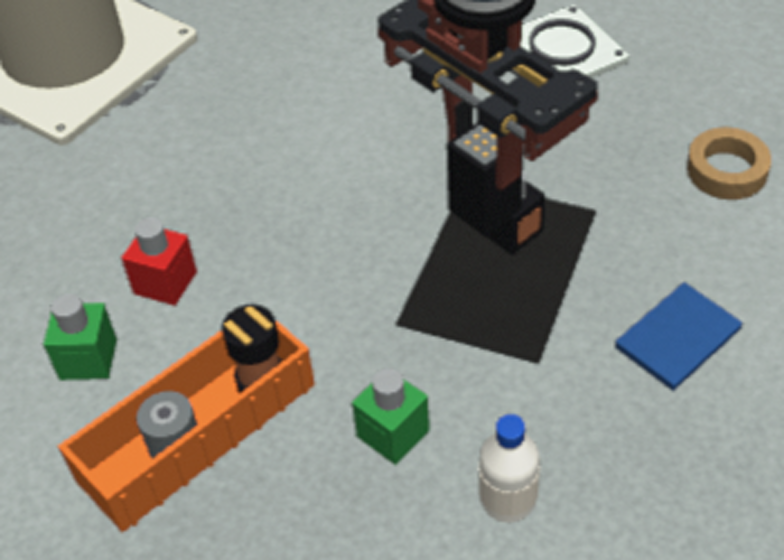

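The housing is held upright at (480,190), and the solenoid sits behind it on the mat at (520,225). I'll lower it.

Emit:
play_rows --increments "0 0 0 -0.04 0;0 0 0 -0.04 0;0 0 0 -0.02 0;0 0 0 -0.012 0;0 0 0 -0.005 0;0 0 0 -0.0025 0;0 0 0 -0.002 0;0 0 0 0 0;0 0 0 0 0;0.8 0 0 0 0;0.8 0 0 0 0;0.8 0 0 0 0;0.8 0 0 0 0;0.8 0 0 0 0;0.8 0 0 0.03 0;1 0 0 0.04 0;1 0 0 0.04 0;1 0 0 0.04 0;1 0 0 0 0;1 0 0 0 0"

```text
t: 14.4
ee_pos: [597.5, -40.8, 209.6]
orientation: [2.435, 1.982, 0.002]
ft_force: [-0.3, -0.1, -0.1]
width: 87.6
```

Run:
```python
from h import *
st()
d=cam('scene'); P=cloud(d);Z=P[...,2];x,y=P[...,0],P[...,1]
# roller, gripper might occlude
m=(x>430)&(x<500)&(y>-360)&(y<-290)&(abs(Z-53)<3)&(cv2.cvtColor(d['img'],cv2.COLOR_RGB2HSV)[...,1]<60)
print('roller',m.sum(),cv2.minEnclosingCircle(P[m][:,:2].astype(np.float32)))
q=(Z>79)&(Z<90)&(x>530)&(x<640)&(y>-90)&(y<0)
print('hous',q.sum(),[np.round(t,1) for t in cv2.minAreaRect(P[q][:,:2].astype(np.float32))] if q.sum()>5 else '')
```

```text
t 14.4 tcp [597.5 -40.8 209.6] yaw_y -11.71 tilt [ 0.002 -0.   ] w 87.6 F [-0.3 -0.1 -0.1]
roller 369 ((462.70404052734375, -321.4714660644531), 23.967025756835938)
hous 420 [array([596. , -41.6]), array([47.4, 49.2]), np.float64(78.7)]
```

Emit:
play_rows --increments "1 -0.01224 -0.02556 0 -8.18;1 -0.01224 -0.02556 0 -8.18;1 -0.01224 -0.02556 0 -8.18;1 -0.01224 -0.02556 0 -8.18;1 -0.01224 -0.02556 0 -8.18;1 -0.01224 -0.02556 0 -8.18;1 -0.01224 -0.02556 0 -8.18;1 -0.01224 -0.02556 0 -8.18;1 -0.01224 -0.02556 0 -8.18;1 -0.01224 -0.02556 0 -8.18;1 -0.01224 -0.02556 0 -8.18;1 0 0 -0.03 0;1 0 0 -0.03 0;1 0 0 -0.03 0;1 0 0 0 0;1 0 0 0 0"

```text
t: 16.05
ee_pos: [461.6, -321.3, 117.5]
orientation: [-3.123, 0.32, 0.005]
ft_force: [-0.0, -0.4, 1.3]
width: 87.6
```

Run:
```python
from h import *
st()
d=cam('scene'); cv2.imwrite('pics/g5.png',cv2.resize(d['img'][170:370,110:390],(784,560),interpolation=cv2.INTER_CUBIC)[...,::-1]);st()
```

```text
t 16.05 tcp [ 461.6 -321.3  117.5] yaw_y -101.69 tilt [-0.003  0.002] w 87.6 F [-0.  -0.4  1.3]
t 16.1 tcp [ 462.5 -321.9  118.7] yaw_y -101.69 tilt [-0.001  0.   ] w 87.7 F [-0.1  0.2  0.8]
```

View pics/g5.png

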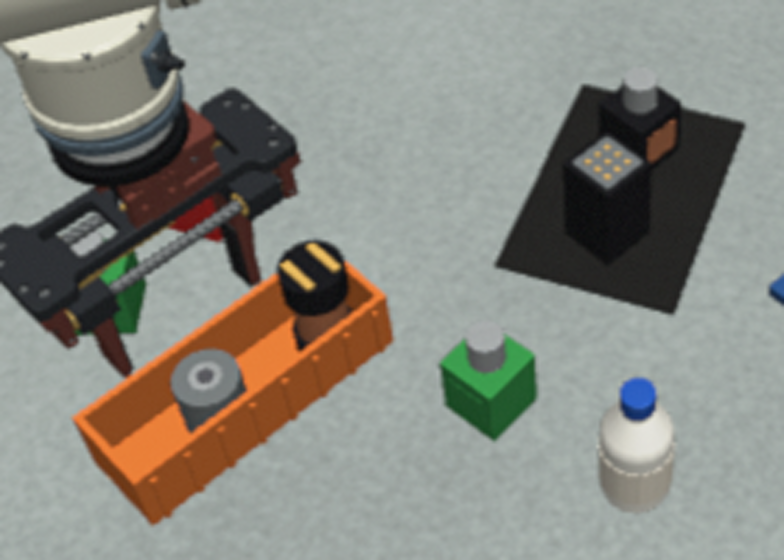

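Both parts stand on the mat, the housing at (605,195) and the solenoid at (640,125). The jaws straddle the roller (205,380) along the row. I'll descend and grip.

Emit:
play_rows --increments "1 0 0 -0.03 0;1 0 0 -0.03 0;1 0 0 -0.02 0;1 0 0 -0.013 0;1 0 0 0 0;0 0 0 0 0;0 0 0 0 0;0 0 0 0 0;0 0 0 0 0;0 0 0 0 0;0 0 0 0 0;0 0 0 0 0;0 0 0 0 0;0 0 0 0.01 0;0 0 0 0.02 0;0 0 0 0.03 0;0 0 0 0.03 0;0 0 0 0.03 0;0 0 0 0 0"

```text
t: 18.0
ee_pos: [464.5, -323.5, 149.9]
orientation: [3.122, -0.32, 0.01]
ft_force: [0.7, 0.3, -1.4]
width: 45.8
```

Run:
```python
from h import *
st()
```

```text
t 18.0 tcp [ 464.5 -323.5  149.9] yaw_y -101.69 tilt [ 0.006 -0.004] w 45.8 F [ 0.7  0.3 -1.4]
```

Emit:
play_rows --increments "0 0.00066 0.0395 0 5.625;0 0.00066 0.0395 0 5.625;0 0.00066 0.0395 0 5.625;0 0.00066 0.0395 0 5.625;0 0.00066 0.0395 0 5.625;0 0.00066 0.0395 0 5.625;0 0.00066 0.0395 0 5.625;0 0.00066 0.0395 0 5.625;0 0.00066 0.0395 0 5.625;0 0.00066 0.0395 0 5.625;0 0.00066 0.0395 0 5.625;0 0.00066 0.0395 0 5.625;0 0.00066 0.0395 0 5.625;0 0.00066 0.0395 0 5.625;0 0.00066 0.0395 0 5.625;0 0.00066 0.0395 0 5.625;0 0 0 0 0;0 0 0 0 0;0 0 0 0 0"

```text
t: 19.9
ee_pos: [472.3, 308.8, 145.0]
orientation: [-2.437, -1.982, 0.003]
ft_force: [0.2, -0.9, -0.8]
width: 45.5
```

Run:
```python
from h import *
st()
d=cam('scene'); cv2.imwrite('pics/g6.png',cv2.resize(d['img'][40:200,280:480],(800,640),interpolation=cv2.INTER_CUBIC)[:600,:,::-1]);st()
```

```text
t 19.9 tcp [472.3 308.8 145. ] yaw_y -11.76 tilt [-0.002 -0.001] w 45.5 F [ 0.2 -0.9 -0.8]
t 19.95 tcp [472.5 308.6 145.1] yaw_y -11.79 tilt [-0.001 -0.001] w 45.5 F [ 0.7  0.3 -0.7]
```

View pics/g6.png

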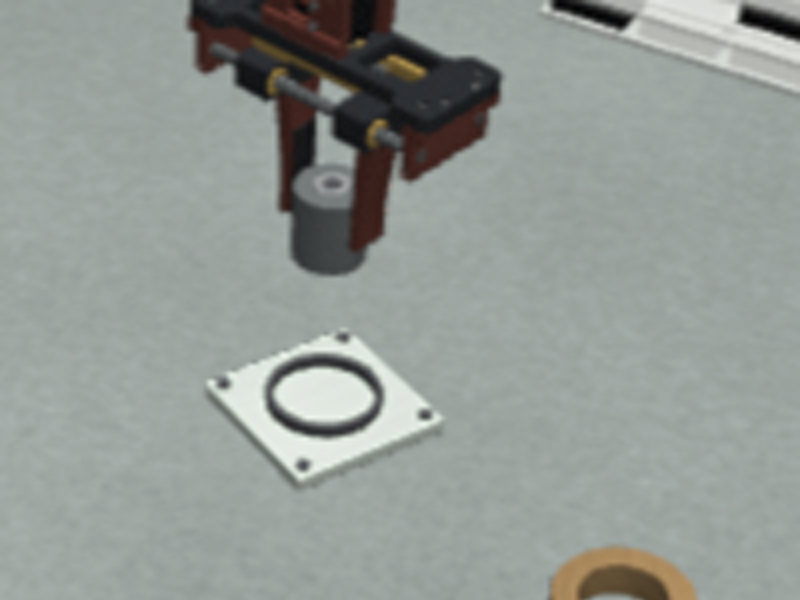

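The roller hangs upright with its hub at (333,183), above the nest with its collar centre at (324,393). I'll check the relative offset from this view.

Run:
```python
from h import *
d=cam('scene'); P=cloud(d); h=cv2.cvtColor(d['img'],cv2.COLOR_RGB2HSV)
m=np.zeros((480,640),np.uint8); m[125:152,342:380]=1
k=((m>0)&(h[...,2]<140)).astype(np.uint8)
c=max(cv2.findContours(k,0,2)[0],key=cv2.contourArea)
w=np.array([ray(d,*p[0],21)[:2] for p in c],np.float32); print('collar',cv2.minEnclosingCircle(w), cv2.fitEllipse(w))
print('hub at z173',ray(d,363.25,85.75,173), P[90,358])
```

```text
collar ((475.62506103515625, 306.02716064453125), 40.31117248535156) ((475.4779968261719, 305.9510498046875), (72.60203552246094, 79.63545989990234), 32.08827209472656)
hub at z173 [473.07035954 308.15002822 173.        ] [471.54706775 286.90191316 173.05682087]
```

Emit:
play_rows --increments "0 0.001 -0.0015 -0.03 0;0 0 0 -0.03 0;0 0 0 -0.025 0;0 0 0 -0.015 0;0 0 0 -0.007 0;0 0 0 -0.003 0;0 0 0 -0.0025 0;0 0 0 0 0;0 0 0 0 0;0.8 0 0 0 0;0.8 0 0 0 0;0.8 0 0 0 0;0.8 0 0 0 0;0.8 0 0 0 0;1 0 0 0.02 0;1 0 0 0.04 0;1 0 0 0.04 0;1 0 0 0.04 0;1 0 0 0.04 0;1 0 0 0 0"

```text
t: 22.0
ee_pos: [476.8, 310.3, 218.9]
orientation: [2.435, 1.983, 0.016]
ft_force: [0.2, -0.0, 0.4]
width: 87.5
```

Emit:
play_rows --increments "1 0.0104 -0.0337 0 0;1 0.0104 -0.0337 0 0;1 0.0104 -0.0337 0 0;1 0.0104 -0.0337 0 0;1 0.0104 -0.0337 0 0;1 0.0104 -0.0337 0 0;1 0.0104 -0.0337 0 0;1 0.0104 -0.0337 0 0;1 0 0 0 0;1 0 0 0 0;1 0 0 0 0"

```text
t: 23.1
ee_pos: [556.6, 39.6, 212.6]
orientation: [-2.435, -1.983, 0.001]
ft_force: [-0.4, -0.4, 0.4]
width: 87.5
```

Run:
```python
from h import *
st()
d=cam('scene'); P=cloud(d);Z=P[...,2];x,y=P[...,0],P[...,1]
m=(abs(x-473)<50)&(abs(y-309)<50)&(abs(Z-60)<4); print('roller top',m.sum(),cv2.minEnclosingCircle(P[m][:,:2].astype(np.float32)),np.median(Z[m]))
cv2.imwrite('pics/g7.png',cv2.resize(d['img'][80:300,280:480],(560,616),interpolation=cv2.INTER_CUBIC)[:600,:,::-1])
q=(Z>79)&(Z<90)&(x>530)&(x<640)&(y>-90)&(y<0)
print('hous',q.sum(),[np.round(t,1) for t in cv2.minAreaRect(P[q][:,:2].astype(np.float32))] if q.sum()>5 else '')
```

```text
t 23.1 tcp [556.6  39.6 212.6] yaw_y -11.67 tilt [-0.001  0.   ] w 87.5 F [-0.4 -0.4  0.4]
roller top 0 ((0.0, 0.0), 0.0) nan
hous 431 [array([596.8, -41.9]), array([49. , 47.6]), np.float64(79.3)]
  return _methods._mean(a, axis=axis, dtype=dtype,
  ret = ret.dtype.type(ret / rcount)
```

View pics/g7.png

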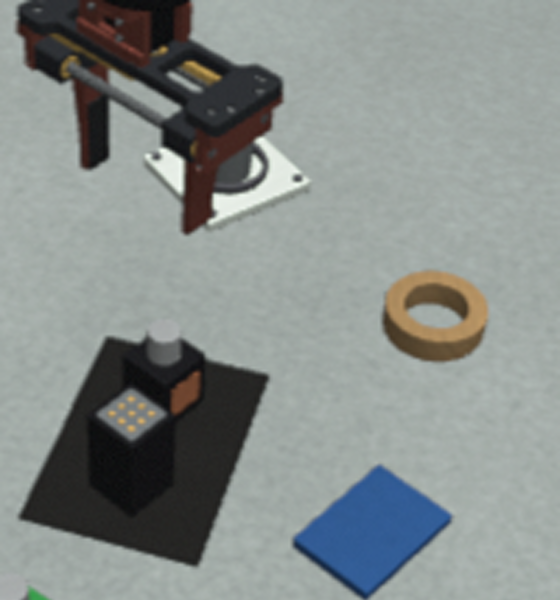

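The roller stands inside the collar, partly hidden at (235,165); I'll check it from above later. Both parts still stand on the mat. Next I'll take the solenoid back.

Emit:
play_rows --increments "1 0.015 0.0053 -0.03 0;1 0 0 -0.04 0;1 0 0 -0.04 0;1 0 0 -0.03 0;1 0 0 -0.012 0;1 0 0 0 0;0 0 0 0 0;0 0 0 0 0;0 0 0 0 0;0 0 0 0 0;0 0 0 0 0;0 0 0 0 0;0 0 0 0 0;0 0 0 0 0;0 0 0 0 0;0 0 0 0 0"

```text
t: 24.75
ee_pos: [572.2, 44.2, 61.1]
orientation: [-2.436, -1.984, 0.0]
ft_force: [-0.2, -0.5, -0.0]
width: 25.3
```

Run:
```python
from h import *
st()
```

```text
t 24.75 tcp [572.2  44.2  61.1] yaw_y -11.7 tilt [-0. -0.] w 25.3 F [-0.2 -0.5 -0. ]
```

Emit:
play_rows --increments "0 0 0 0.01 0;0 0 0 0.02 0;0 0 0 0.03 0;0 0 0 0.03 0;0 0 0 0.03 0;0 -0.01004 -0.0322 0 0;0 -0.01004 -0.0322 0 0;0 -0.01004 -0.0322 0 0;0 -0.01004 -0.0322 0 0;0 -0.01004 -0.0322 0 0;0 -0.01004 -0.0322 0 0;0 -0.01004 -0.0322 0 0;0 -0.01004 -0.0322 0 0;0 -0.01004 -0.0322 0 0;0 -0.01004 -0.0322 0 0;0 0 0 0 0;0 0 0 0 0;0 0 0 0 0"

```text
t: 26.55
ee_pos: [471.8, -277.0, 181.3]
orientation: [-2.436, -1.984, -0.0]
ft_force: [-0.0, -0.4, -1.4]
width: 25.3
```

Run:
```python
from h import *
st()
d=cam('top'); P=cloud(d);Z=P[...,2];x,y=P[...,0],P[...,1]
m=(abs(x-473)<50)&(abs(y-309)<50)&(abs(Z-60)<4); print('roller top',m.sum(),cv2.minEnclosingCircle(P[m][:,:2].astype(np.float32)),np.median(Z[m]))
d=cam('scene'); cv2.imwrite('pics/g8.png',cv2.resize(d['img'][170:370,110:390],(784,560),interpolation=cv2.INTER_CUBIC)[...,::-1]);st()
```

```text
t 26.55 tcp [ 471.8 -277.   181.3] yaw_y -11.68 tilt [-0.  0.] w 25.3 F [-0.  -0.4 -1.4]
roller top 468 ((473.1786804199219, 307.66387939453125), 23.328109741210938) 60.20579158265133
t 26.65 tcp [ 472.  -276.8  181.3] yaw_y -11.62 tilt [-0.  0.] w 25.5 F [ 0.  -0.1 -1.4]
```

View pics/g8.png

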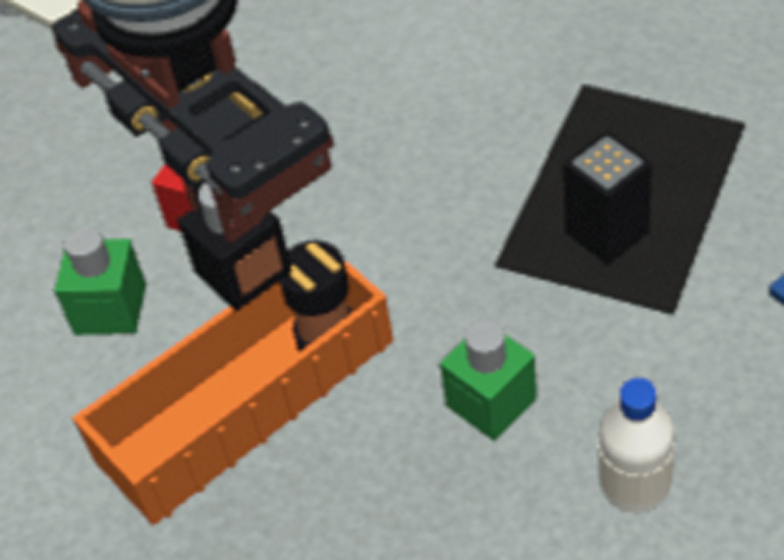

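The roller top is at z 60.2 and centred, so it is seated in the collar. The solenoid hangs level at (235,255) above its place, and the bobbin (315,275) is undisturbed. I'll lower the solenoid.

Emit:
play_rows --increments "0 0 0 -0.03 0;0 0 0 -0.02 0;0 0 0 -0.015 0;0 0 0 -0.015 0;0 0 0 -0.015 0;0 0 0 -0.01 0;0 0 0 -0.006 0;0 0 0 -0.004 0;0 0 0 -0.0025 0;0 0 0 0 0;0 0 0 0 0"

```text
t: 27.75
ee_pos: [472.0, -277.9, 64.1]
orientation: [2.436, 1.983, 0.0]
ft_force: [-0.4, -0.2, -1.7]
width: 25.4
```

Run:
```python
from h import *
st()
```

```text
t 27.75 tcp [ 472.  -277.9   64.1] yaw_y -11.7 tilt [ 0.001 -0.   ] w 25.4 F [-0.4 -0.2 -1.7]
```

Emit:
play_rows --increments "0 0 0 -0.0008 0;0 0 0 0 0;0.6 0 0 0 0;0.6 0 0 0 0;0.6 0 0 0 0;0.6 0 0 0 0;0.6 0 0 0 0;0.8 0 0 0.03 0;1 0 0 0.04 0;1 0 0 0.04 0;1 0 0 0.04 0;1 0.0157 0.0296 0 0;1 0.0157 0.0296 0 0;1 0.0157 0.0296 0 0;1 0.0157 0.0296 0 0;1 0.0157 0.0296 0 0;1 0.0157 0.0296 0 0;1 0.0157 0.0296 0 0;1 0.0157 0.0296 0 0;1 0 0 0 0"

```text
t: 29.75
ee_pos: [598.9, -37.9, 212.8]
orientation: [2.433, 1.987, 0.002]
ft_force: [-0.5, -0.0, 0.0]
width: 87.8
```

Run:
```python
from h import *
st()
for n in ('top','scene'):
    d=cam(n); P=cloud(d);Z=P[...,2];x,y=P[...,0],P[...,1]
    for nm,a,b in(('bob',481,-231),('sol',471.7,-277.5)):
        q=(Z>80)&(Z<90)&(abs(x-a)<26)&(abs(y-b)<22)
        print(n,nm,q.sum(),[np.round(t,1) for t in cv2.minAreaRect(P[q][:,:2].astype(np.float32))] if q.sum()>5 else '',np.median(Z[q]))
```

```text
t 29.75 tcp [598.9 -37.9 212.8] yaw_y -11.51 tilt [0.001 0.001] w 87.8 F [-0.5 -0.   0. ]
top bob 501 [array([ 480.8, -231. ]), array([45.7, 41.8]), np.float64(2.8)] 85.5783806974847
top sol 167 [array([ 472.2, -277.5]), array([25.4, 25. ]), np.float64(63.3)] 85.10775618235778
scene bob 394 [array([ 481. , -230.9]), array([43.8, 46.1]), np.float64(87.1)] 85.5042546693117
scene sol 146 [array([ 472. , -278.2]), array([24.4, 25.7]), np.float64(29.4)] 85.27229312096392
```

Emit:
play_rows --increments "1 0 0 -0.03 0;1 0 0 -0.04 0;1 0 0 -0.04 0;1 0 0 -0.03 0;1 0 0 -0.014 0;1 0 0 0 0;0 0 0 0 0;0 0 0 0 0;0 0 0 0 0;0 0 0 0 0;0 0 0 0 0;0 0 0 0 0;0 0 0 0 0;0 0 0 0 0"

```text
t: 31.25
ee_pos: [597.6, -40.9, 59.3]
orientation: [2.436, 1.984, 0.001]
ft_force: [-1.7, 0.7, 4.8]
width: 45.8
```

Run:
```python
from h import *
st()
```

```text
t 31.25 tcp [597.6 -40.9  59.3] yaw_y -11.69 tilt [ 0. -0.] w 45.8 F [-1.7  0.7  4.8]
```

Emit:
play_rows --increments "0 0 0 0.01 0;0 0 0 0.02 0;0 0 0 0.03 0;0 0 0 0.03 0;0 0 0 0.03 0;0 -0.0144 -0.03258 0 0;0 -0.0144 -0.03258 0 0;0 -0.0144 -0.03258 0 0;0 -0.0144 -0.03258 0 0;0 -0.0144 -0.03258 0 0;0 -0.0144 -0.03258 0 0;0 -0.0144 -0.03258 0 0;0 -0.0144 -0.03258 0 0;0 -0.0144 -0.03258 0 0;0 -0.0144 -0.03258 0 0;0 0 0 0 0;0 0 0 0 0;0 0 0 0 0"

```text
t: 33.05
ee_pos: [453.5, -365.9, 178.8]
orientation: [-2.435, -1.984, -0.0]
ft_force: [1.1, 1.4, -1.1]
width: 45.9
```

Run:
```python
from h import *
d=cam('scene'); cv2.imwrite('pics/g9.png',cv2.resize(d['img'][170:370,110:390],(784,560),interpolation=cv2.INTER_CUBIC)[...,::-1]);st()
```

```text
t 33.1 tcp [ 453.7 -365.7  178.8] yaw_y -11.64 tilt [-0.  0.] w 45.7 F [ 0.1  0.4 -2. ]
```

View pics/g9.png

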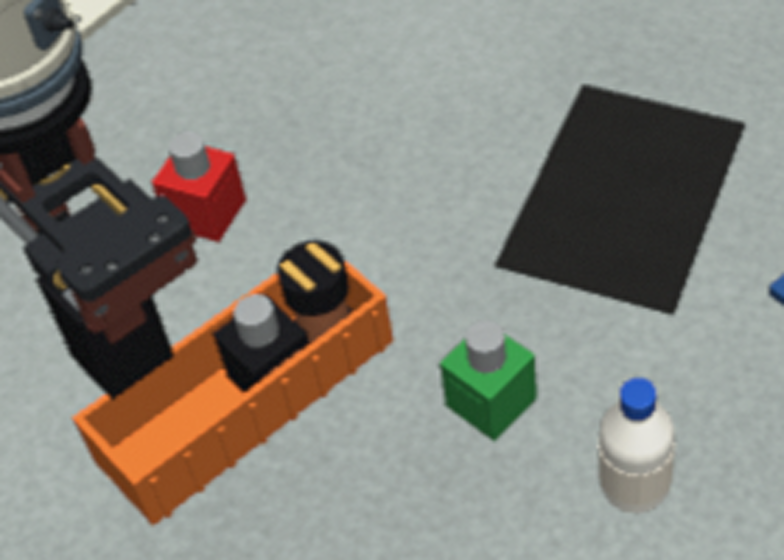

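The solenoid is back beside the bobbin at (260,340), and the housing is over its own end place. I'll lower it.

Emit:
play_rows --increments "0 0 0 -0.03 0;0 0 0 -0.02 0;0 0 0 -0.015 0;0 0 0 -0.015 0;0 0 0 -0.015 0;0 0 0 -0.01 0;0 0 0 -0.006 0;0 0 0 -0.004 0;0 0 0 -0.002 0;0 0 0 -0.0005 0;0 0 0 0 0;0 0 0 0 0"

```text
t: 34.3
ee_pos: [453.6, -367.0, 61.8]
orientation: [2.436, 1.983, 0.0]
ft_force: [0.1, -0.3, -0.4]
width: 46.3
```

Run:
```python
from h import *
st()
```

```text
t 34.3 tcp [ 453.6 -367.    61.8] yaw_y -11.7 tilt [ 0.001 -0.001] w 46.3 F [ 0.1 -0.3 -0.4]
```

Nearly down, so a last 0.5 mm, then release and retreat.

Emit:
play_rows --increments "0 0 0 -0.0005 0;0 0 0 0 0;0.8 0 0 0 0;0.8 0 0 0 0;0.8 0 0 0 0;0.8 0 0 0 0;0.8 0 0 0 0;0.8 0 0 0.03 0;1 0 0 0.04 0;1 0 0 0.04 0;1 0 0 0.04 0;1 0 0.04 0.02 0;1 0 0.04 0 0;1 0 0.04 0 0;1 0 0.04 0 0;1 0 0.04 0 0;1 0 0.04 0 0;1 0 0.04 0 0;1 0 0.04 0 0;1 0 0 0 0"

```text
t: 36.3
ee_pos: [452.9, -43.3, 230.9]
orientation: [-2.431, -1.988, -0.0]
ft_force: [-0.1, -0.2, -0.7]
width: 87.9
```

Emit:
play_rows --increments "1 0 0.03 0 0;1 0 0.03 0 0;1 0 0.03 0 0;1 0 0 0 0;1 0 0 0 0"

```text
t: 36.8
ee_pos: [453.5, 42.9, 230.9]
orientation: [2.435, 1.985, -0.0]
ft_force: [0.6, -1.0, -0.2]
width: 87.6
```

Run:
```python
from h import *
st()
for n in ('top','scene'):
    d=cam(n); P=cloud(d);Z=P[...,2];x,y=P[...,0],P[...,1]
    for nm,a,b,z in(('bob',481,-231,85),('sol',471.7,-277.5,85),('hous',453,-367,85),('roller',473,308,60)):
        q=(abs(Z-z)<4)&(abs(x-a)<30)&(abs(y-b)<(22 if z==85 and a>460 else 30))
        print(n,nm,q.sum(),[np.round(t,1) for t in cv2.minAreaRect(P[q][:,:2].astype(np.float32))] if q.sum()>5 else '',np.median(Z[q]))
save(d,'end.png')
```

```text
t 36.8 tcp [453.5  42.9 230.9] yaw_y -11.62 tilt [ 0. -0.] w 87.6 F [ 0.6 -1.  -0.2]
top bob 496 [array([ 480.4, -231. ]), array([42.9, 45.7]), np.float64(86.8)] 85.45987654732096
top sol 163 [array([ 471.9, -277.6]), array([24.6, 24.1]), np.float64(40.1)] 85.0275131872944
top hous 674 [array([ 453.5, -365.9]), array([47.6, 46.6]), np.float64(78.6)] 85.56896395500559
top roller 470 [array([473.1, 307.9]), array([44. , 45.9]), np.float64(3.7)] 60.183599865915596
scene bob 381 [array([ 481.2, -230.6]), array([43.3, 47. ]), np.float64(87.8)] 85.5352366223608
scene sol 139 [array([ 472.1, -278.9]), array([25.4, 24.8]), np.float64(2.7)] 85.25979759297195
scene hous 589 [array([ 452.7, -367.9]), array([46.4, 50. ]), np.float64(79.4)] 85.82717378388395
scene roller 179 [array([474.9, 305.4]), array([46.8, 46.9]), np.float64(51.3)] 60.40910958172083
```

View pics/end.png

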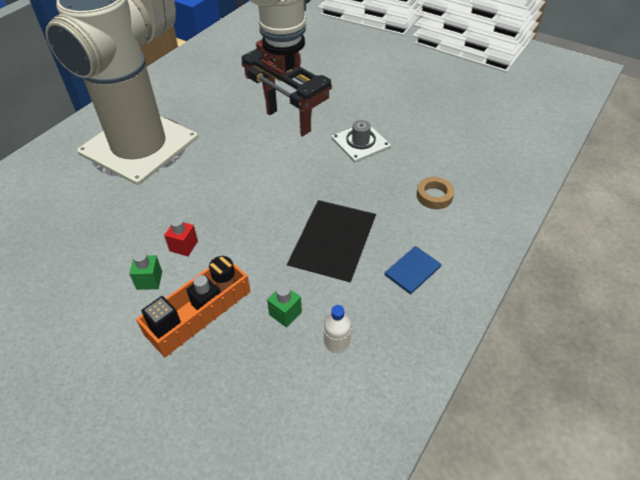

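The final view shows the roller upright in the collar (361,133), and the housing (160,315), solenoid (202,287) and bobbin (222,268) in the crate. The mat is empty, the bystanders are unmoved and the gripper is clear. Handing in.

```bash
python3 -c "
from workcell import ctrl
print(ctrl.close_job())"
```

```text
the job is handed in; nothing more can be done
None
```

The job is done and handed in at about 37 s of the 128 s allowed. I stood the solenoid and then the housing on the mat and left the bobbin in place. Then I set the roller in the gauge plate's collar and returned the solenoid and the housing to their own places.

**Last checks:**
- **Roller:** its top is at z 60.2, so it is seated on the plate. It is centred in the collar to within about 3 mm.
- **Solenoid and housing:** both are upright with tops at z about 85. The solenoid sits about 2 mm towards the roller's empty place and the housing about 1 mm, both on purpose.
- **Bobbin:** unmoved to within 1 mm.
- **Bystanders and look-alikes:** they look undisturbed in the last picture.

**Disagreements:** the two cameras differed by 1 to 4 mm, most at the gauge plate, so I averaged them. The wrist also read a small 5 to 6 N upward force each time it gripped the housing, which had no visible effect.

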